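# Click the bur magazine into its dock

### The arm

A 6-joint arm with a two-finger parallel gripper is mounted at the origin on a cart in front of the work surface, level with it; the furniture and walls round the work are solid. World frame = base frame: x ahead of the robot, y to its left, z up, the work surface at z = 0. Lengths are in m, angles in degrees, forces in N, time in s.
With the tool pointing down it reaches from about 0.3 to 0.875 m from the base axis. Payload 6.4 kg.
Tool frame: the origin (TCP) lies at the very end of the fingers, on their centre line; the grasp point (between the pads) lies 19 mm behind it; z points along the fingers, x is the direction in which the jaws open and shut, and the axes are right-handed (so a half turn about z gives the same grasp; the last joint's range is limited). The gripper opens to 85 mm and grips with 20 to 120 N. Pads are 22 mm wide; open, the fingers measure 114 mm over their backs; the gripper's body (76 mm by 85 mm) begins 54 mm behind the grasp point. The pads swing forward as they close: fully open they stand 13 mm farther back than shut.
Start: joints at [52.065, 10.359, 92.074, -0, 77.567, -11.82], TCP at [0.253, 0.516, 0.231] pointing down, gripper open.
Joint ranges: [-171.53, 171.53], [-51.25, 118.39], [17.06, 147.69], [-65.23, 245.23], [0, 150.52], [-178.68, 178.68]. Speed limits (degrees/s): [147.25, 147.25, 172.46, 180, 180, 180].

### API

Orientations are given as [roll, pitch, yaw] about the fixed x, y, z axes, in that order (R = Rz(yaw) Ry(pitch) Rx(roll)).
In Python, from workcell import robot, imaging gives the robot as it stands.
- The arm moves only by the shell command python3 -m pendant 'ROWS'. ROWS is JSON, a list that holds one entry, the list of rows, each a list of 7 numbers: the closure in counts, from 0 (fully open) to 255 (shut), then the shift along the world's x, y, z in mm, then the turn, a rotation vector about the world's x, y, z in rad. A call has 1 to 12 rows; each row is the pose to reach, as a shift and turn from the pose commanded when the call began; what a row does not reach only later rows make up. A row lasts 1/12 s, in which the tool goes at most 41.7 mm and 7.16 degrees, less where a joint would pass 70% of its speed; a pose out of reach is approached as far as the arm can. A call with a gripper value outside its range is refused whole. The fingers move at their own pace and stop on an object; the grip force is fixed at half the most. Time passes only in rows, so rows that repeat a pose let the fingers close. It gives the time, the measured TCP pose, the force and the opening at its end, in the units of the state.
- robot.read_state(): the state, without advancing time (a new reading comes with each control period).
- imaging.capture(name): name is "scene" or "top"; returns (picture, depth): 384x512x3 uint8, red, green, blue; 384x512 float32, m along the optical axis (not along the pixel's ray), 0 where there is no reading.
- imaging.camera_params(name): a dict with "fx", "fy", "cx", "cy" (pixels), "rvec" (rotation vector, rad) and "tvec" (3), from world to camera coordinates, as OpenCV has them. Camera axes: x right, y down, z forward; pixel columns grow to the right and rows downward; lengths in m; the calibration is good to about 2 mm. A picture is of the moment at which its call begins. camera_params takes no time and is no camera call.
- robot.finish_job(): hands the job in, once; it reports no verdict.
Trained networks look in the newest picture that a camera, given by its name, has taken for a name from the list of things; names that differ only in an ending like _2 or _b are one class to them, and where a whole thing is asked for, a point or a joint stands for the part that bears it (a point fixed in the world has none). Each returns a list of dicts, best first, with "conf" (0 to 1); they miss things now and then, are a little off and sometimes report something else, mostly with a low value. They report only what shows in the picture. A call takes as long as a camera call. They do not tell look-alikes from the thing itself.
- imaging.spot_in(camera, label): "centre" ([x, y, z] in m, in world coordinates, good to about 4 mm: the middle of the surface that is visible of it).
The state is a dict: "clock": time; "q": joint angles; "joint_vel": joint speeds; "joint_efforts": joint torques, N m; "ee_pos": TCP position; "orientation": TCP orientation; "contact_force": force on the tool from outside, world axes, zero at the start; "ft_torque": the same for the moment, N m; "width": finger opening in m.
Only numpy, scipy, OpenCV 4.12 (cv2) and the standard library are available. Lean on these libraries where they do the work, as an engineer would, in place of code of your own. Each camera call takes 0.05 s, during which the arm holds its last target.

### The job

Load the grey bur magazine into the dock on the bench: slide it nose first along the guides into the clear-roofed hood and press it home until the spring catch clicks behind its head, without ramming the stop. Leave it latched and let go, and do not disturb the plaster cast and the squat jar.

Things in the scene. Friction and masses are not known exactly. Their poses are not given: they have to be found in the camera images.
- magazine: grey plastic block, 110 long (x) x 50 wide (y) x 45 mm high, 0.25 kg, loose, upright on the bench, nose roughly away from the robot, rows of small dark wells on top. Origin: centre of its underside; x points to the nose, z up
- magazine_nose (a point): middle of the nose face (vertical edges rounded at 8 mm), 20 mm above the underside; axes as the magazine. Behind a head 21 mm long, each side has a notch 38 mm long, 9 mm deep, in the lowest 26 mm of the height
- magazine_tail (a point): middle of the flat tail face, 20 mm above the underside; axes as the magazine. The last 51 mm at this end are a plain block: grip it there across its 50 mm width
- dock: fixed metal dock, 222 x 88 mm. Origin: on the bench under the middle of the hood's mouth; x is the sliding-in direction, z up. Hood from x = 0 to 126 mm, clear roof: inside 54 mm wide, ceiling 48.5 mm above the channel floor; outside 64 mm wide, 59 mm high (turned-up lip at the mouth 63 mm, reaching to x = -9 mm)
- dock_mouth (a point): middle of the hood's mouth, on the channel floor 6 mm above the bench; axes as the dock. Fingers at the magazine's sides cannot pass it: push the last stretch on the tail face. The hard stop's depth is set differently each time and hidden: the nose meets it 88 to 104 mm past the mouth, leaving 22 to 6 mm of tail outside
- catch (a joint): steel spring pawl in the hood's left (+y) wall, rad: 0 sprung in (at rest and when clicked behind the head), 0.12 to 0.28 while the head holds it aside. The nose reaches it about 32 mm before the stop; passing takes up to about 15 N; it clicks 2 to 6 mm before the stop, then force rises steeply. Over 60 N between magazine and dock there is ramming
- plaster_cast: white plaster dental cast, 66 x 70 x 47 mm, loose bystander; origin at the centre of its underside, z up
- squat_jar: white jar with a blue lid, 48 mm across, 62 mm high, loose bystander; origin at the centre of its underside, z up
- tray_front (a point): front end of the open tray, on its floor, 90 mm before the mouth; axes as the dock. Floor 6 mm above the bench. Tray between here and the mouth: open above, low side guides with tops 18 mm above the bench, 54 mm apart, flared to about 62 mm over the first 35 mm
Things that resemble listed ones, but are neither listed nor needed, are in the scene too. What is shaped like the magazine but red or yellow is not meant.

How it is judged:
By the outcome, as a careful person would: the job done as asked, in the order asked, and still so for the second after the job is handed in, with the robot touching nothing.
It also fails if it takes over 61 s, if anything falls off the work surface, if the arm or the gripper's body presses on something with over 40 N, if the wrist force passes 120 N, or if a joint passes its speed limit or range.

## Working session

There is one attempt and no reset: what is moved stays moved. The work goes in short steps, Python scripts to look and compute and a shell command to move; the robot and the scene stay as the last step left them, time stands still between calls to the robot, and variables do not carry over. Pictures are saved under pics/ and viewed, and the job is handed in when it is done.

```bash
mkdir -p pics; ls
cat > h.py <<'E'
import numpy as np, cv2
from workcell import robot, imaging
def cam(n):
    p=imaging.camera_params(n); R,_=cv2.Rodrigues(np.array(p['rvec'],float)); return p,R,np.array(p['tvec'],float).ravel()
def cloud(n,depth):
    p,R,t=cam(n); v,u=np.mgrid[0:depth.shape[0],0:depth.shape[1]]
    P=np.stack([(u-p['cx'])/p['fx']*depth,(v-p['cy'])/p['fy']*depth,depth],-1)
    return (P-t)@R
def proj(n,X):
    p,R,t=cam(n); c=np.atleast_2d(X)@R.T+t
    return np.stack([c[:,0]/c[:,2]*p['fx']+p['cx'],c[:,1]/c[:,2]*p['fy']+p['cy']],-1)
E
python3 - <<'E'
from h import *
np.set_printoptions(precision=4,suppress=True)
print(robot.read_state())
for n in ['scene','top']:
    im,d=imaging.capture(n); np.savez(f'pics/{n}0.npz',im=im,d=d)
    cv2.imwrite(f'pics/{n}0.png',cv2.resize(im[:,:,::-1],(768,576),interpolation=cv2.INTER_CUBIC))
    for l in ['magazine','dock','plaster_cast','squat_jar']:
        print(n,l,[(np.round(r['centre'],4),round(r['conf'],2)) for r in imaging.spot_in(n,l)])
    print(imaging.camera_params(n))
E
```

```text
pics
{'clock': 0.0, 'q': array([ 52.0661,  10.4019,  92.1319,  -0.0011,  77.5682, -11.8201]), 'joint_vel': array([-0.1059,  0.0253,  0.0104, -0.0324, -0.0482,  0.0852]), 'joint_efforts': array([ -0.0009, -44.4858, -35.134 ,  -0.0002,   0.0089,   0.    ]), 'ee_pos': array([0.2527, 0.5159, 0.2304]), 'orientation': array([-179.9801,    0.1001,   63.8865]), 'contact_force': array([0.8568, 0.1024, 0.2834]), 'ft_torque': array([0.0203, 0.034 , 0.0255]), 'width': 0.08556194250928253}
scene magazine [(array([ 0.506 , -0.2391,  0.048 ]), 0.98), (array([ 0.3806, -0.354 ,  0.044 ]), 0.87), (array([ 0.5245, -0.3686,  0.0461]), 0.85)]
scene dock [(array([ 0.601 , -0.0271,  0.0165]), 0.86)]
scene plaster_cast [(array([ 0.6813, -0.248 ,  0.0371]), 0.84)]
scene squat_jar [(array([0.5294, 0.2145, 0.0474]), 0.97)]
{'fx': 378.30233134483694, 'fy': 378.30233134483694, 'cx': 258.17114833359045, 'cy': 196.7917865262386, 'rvec': array([ 2.2559, -0.8474,  0.3521]), 'tvec': array([-0.4323,  0.2692,  0.7332])}
top magazine [(array([ 0.5367, -0.3619,  0.0459]), 0.9), (array([ 0.3827, -0.3403,  0.0474]), 0.86), (array([ 0.5183, -0.2345,  0.0453]), 0.71)]
top dock [(array([ 0.6019, -0.0131,  0.0165]), 0.88)]
top plaster_cast [(array([ 0.6939, -0.2341,  0.0344]), 0.67)]
top squat_jar [(array([0.5363, 0.2225, 0.064 ]), 0.79)]
{'fx': 380.04458934257536, 'fy': 380.04458934257536, 'cx': 255.9026130768242, 'cy': 189.7248135619661, 'rvec': array([ 2.1794, -2.1692,  0.1276]), 'tvec': array([-0.0574,  0.5347,  1.0084])}
```

View pics/scene0.png

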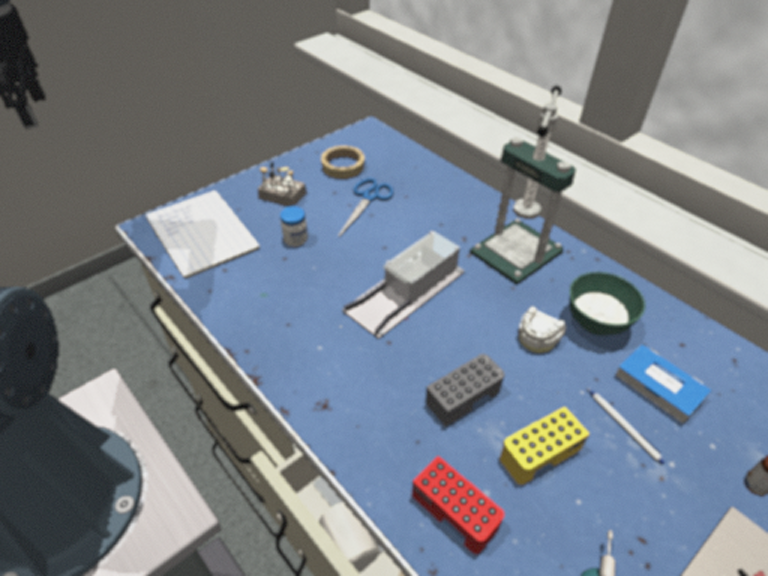

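View pics/top0.png

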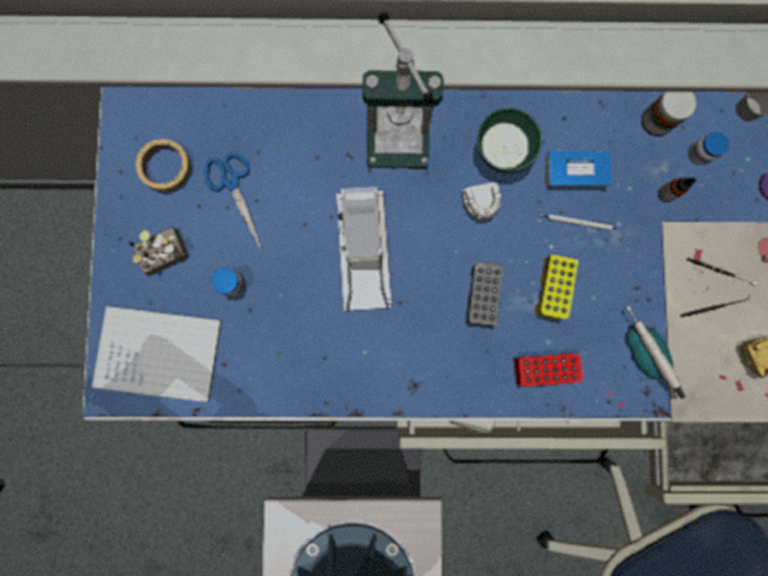

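The grey magazine is at about (487,295) in the top view and (465,388) in the scene view. The dock is at (365,248), with its tray toward the robot and the hood on the far side. The red and yellow blocks are the look-alikes. Next I'll measure exact poses.

Run:
```python
from h import *
np.set_printoptions(precision=4,suppress=True)
for n in ['top','scene']:
    z=np.load(f'pics/{n}0.npz'); W=cloud(n,z['d']); im=z['im'].astype(int); ok=z['d']>0
    bench=ok&(abs(W[...,0]-.45)<.03)&(abs(W[...,1]-.1)<.03); print(n,'bench z',np.median(W[bench][:,2]))
    sat=im.max(-1)-im.min(-1)
    m=ok&(abs(W[...,0]-.512)<.1)&(abs(W[...,1]+.237)<.06)&(W[...,2]>.035)&(W[...,2]<.06)&(sat<60)
    P=W[m]; print('mag',len(P),np.median(P[:,2]), cv2.minAreaRect((P[:,:2]*1000).astype(np.float32)), P.min(0),P.max(0))
    for lo,hi in [(.004,.012),(.012,.024),(.035,.05),(.05,.058),(.058,.075)]:
        m=ok&(abs(W[...,0]-.6)<.15)&(abs(W[...,1]+.02)<.075)&(W[...,2]>lo)&(W[...,2]<hi)
        P=W[m]
        if len(P)>20: print('dock',lo,hi,len(P),cv2.minAreaRect((P[:,:2]*1000).astype(np.float32)),P.mean(0))
im=np.load('pics/top0.npz')['im']
a=im[115:215,215:270]; b=im[165:225,300:345]
cv2.imwrite('pics/dock.png',cv2.resize(a[:,:,::-1],None,fx=6,fy=6,interpolation=cv2.INTER_CUBIC)[:600])
cv2.imwrite('pics/mag.png',cv2.resize(b[:,:,::-1],None,fx=9,fy=9,interpolation=cv2.INTER_CUBIC))
```

```text
top bench z 0.0006146712576911697
mag 780 0.04555879094699054 ((520.0264892578125, -235.4962615966797), (50.95166778564453, 110.86546325683594), 82.42815399169922) [ 0.4637 -0.2657  0.0355] [ 0.5747 -0.2047  0.0522]
dock 0.004 0.012 1126 ((596.6481323242188, -19.841156005859375), (292.76287841796875, 149.46458435058594), 0.011217922903597355) [ 0.5681 -0.0206  0.0067]
dock 0.012 0.024 163 ((598.9995727539062, -13.193401336669922), (212.7088623046875, 77.47682189941406), 5.225892543792725) [ 0.5619 -0.0099  0.0179]
dock 0.05 0.058 345 ((642.0474853515625, -11.74026107788086), (135.199951171875, 63.91725540161133), 4.282172679901123) [ 0.6441 -0.0136  0.0568]
dock 0.058 0.075 826 ((641.0087890625, -11.82326889038086), (135.121337890625, 63.57543182373047), 4.453818321228027) [ 0.6402 -0.0111  0.0601]
scene bench z 0.00018159321824157417
mag 1076 0.04460840076458718 ((519.7263793945312, -236.82315063476562), (52.21759033203125, 111.58010864257812), 83.18355560302734) [ 0.4622 -0.2681  0.0351] [ 0.5764 -0.2061  0.0489]
dock 0.004 0.012 1077 ((594.2195434570312, -17.299591064453125), (240.99539184570312, 89.23627471923828), 4.435850143432617) [ 0.5657 -0.0272  0.0065]
dock 0.012 0.024 293 ((600.091796875, -17.894866943359375), (213.57679748535156, 75.57598876953125), 4.088962078094482) [ 0.5775 -0.0271  0.0171]
dock 0.035 0.05 137 ((635.8896484375, -38.93918228149414), (58.71361541748047, 140.23294067382812), 67.72190856933594) [ 0.6418 -0.0418  0.0427]
dock 0.05 0.058 341 ((643.693603515625, -13.248626708984375), (133.38694763183594, 65.24873352050781), 4.824604511260986) [ 0.6436 -0.0191  0.0565]
dock 0.058 0.075 576 ((641.198974609375, -14.086593627929688), (135.94821166992188, 65.01439666748047), 4.247377872467041) [ 0.6383 -0.0143  0.0594]
```

View pics/dock.png

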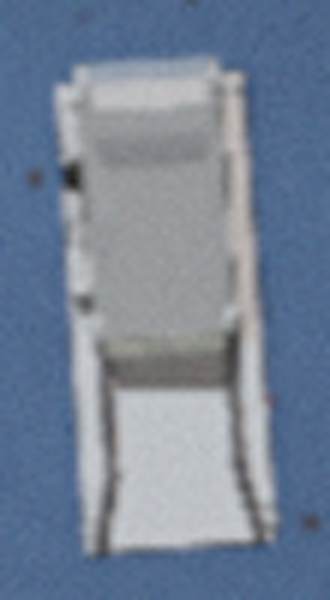

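View pics/mag.png

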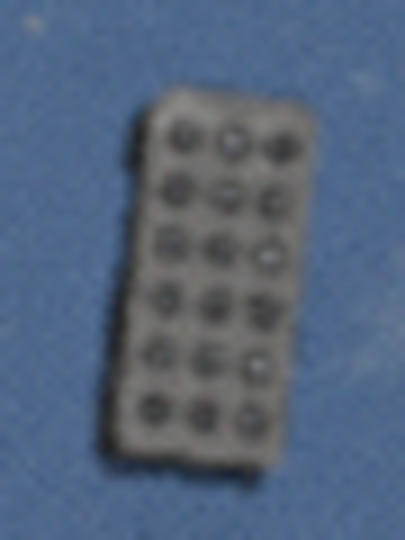

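Magazine: centre about (0.520, -0.236), yaw -7.2°, and the 111x51 mm rectangle matches its stated size. Dock: yaw +4.4°, mouth origin about (0.584, -0.017). I'll grip 41 mm behind the magazine's centre, so the grip point is (0.479, -0.231) with tool yaw 82.8°.

```bash
python3 -m pendant '[[[0,40,-130,0,0,0,0.06],[0,70,-230,0,0,0,0.12],[0,80,-270,0,0,0,0.18],[0,92,-310,0,0,0,0.24],[0,104,-350,0,0,0,0.3],[0,116,-390,0,0,0,0.33],[0,128,-430,0,0,0,0.33],[0,140,-470,0,0,0,0.33],[0,152,-510,0,0,0,0.33],[0,226,-747,0,0,0,0.33],[0,226,-747,0,0,0,0.33],[0,226,-747,0,0,0,0.33]]]'
```

```text
clock: 1.5
ee_pos: [0.397, 0.0354, 0.2318]
orientation: [179.9, 0.0, 82.8]
contact_force: [1.2, 0.5, 1.0]
width: 0.0856
```

```bash
python3 -m pendant '[[[0,12,-40,0,0,0,0],[0,24,-80,0,0,0,0],[0,36,-120,0,0,0,0],[0,48,-160,0,0,0,0],[0,60,-200,0,0,0,0],[0,72,-235,0,0,0,0],[0,82,-262,-20,0,0,0],[0,82,-266,-60,0,0,0],[0,82,-266,-100,0,0,0],[0,82,-266,-130,0,0,0],[0,82,-266,-130,0,0,0],[0,82,-266,-130,0,0,0]]]'
python3 - <<'E'
from h import *
np.set_printoptions(precision=4,suppress=True)
s=robot.read_state(); print(s['ee_pos'],s['orientation'],s['q'])
for n in ['top','scene']:
    im,d=imaging.capture(n); np.savez(f'pics/{n}1.npz',im=im,d=d)
a=np.load('pics/top1.npz')['im'][130:250,250:400]; b=np.load('pics/scene1.npz')['im'][150:330,220:400]
cv2.imwrite('pics/t1.png',cv2.resize(a[:,:,::-1],None,fx=5,fy=5)[:600]);cv2.imwrite('pics/s1.png',cv2.resize(b[:,:,::-1],None,fx=3.3,fy=3.3)[:600])
E
```

```text
clock: 2.5
ee_pos: [0.4778, -0.2278, 0.1002]
orientation: [-179.8, -0.1, 82.8]
contact_force: [0.8, -0.5, 1.0]
width: 0.0855
[ 0.4778 -0.2278  0.1002] [-179.8014   -0.1194   82.7849] [ -38.3492   13.8972  104.4684   -0.0006   61.8661 -121.1341]
```

View pics/s1.png

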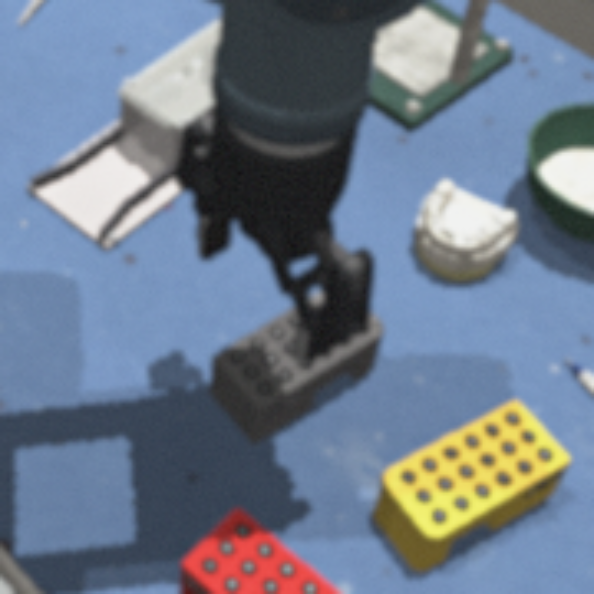

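View pics/t1.png

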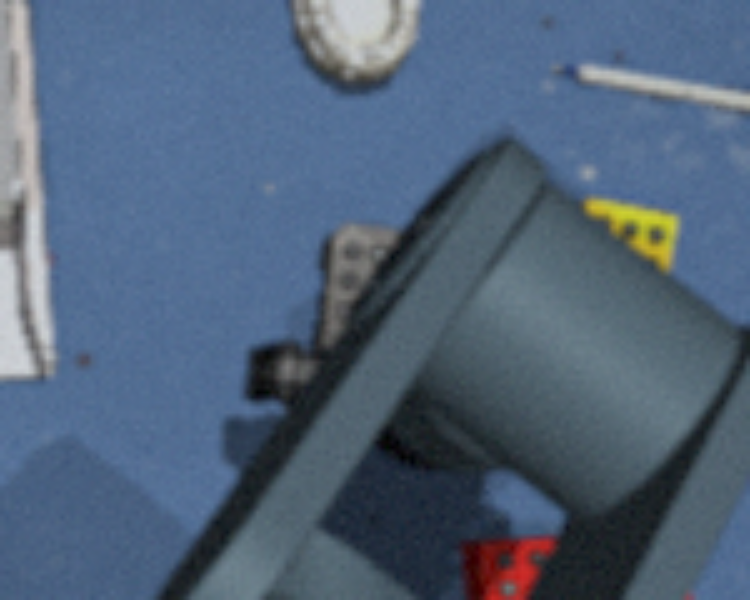

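The gripper is centred over the block, and the notch is toward the far end, so the nose points away from the robot. Descending.

```bash
python3 -m pendant '[[[0,1,-3,0,0,0,0],[0,1,-3,-25,0,0,0],[0,1,-3,-45,0,0,0],[0,1,-3,-65,0,0,0],[0,1,-3,-78,0,0,0],[0,1,-3,-86,0,0,0],[0,1,-3,-86,0,0,0],[0,1,-3,-86,0,0,0]]]'
```

```text
clock: 3.27
ee_pos: [0.4808, -0.2323, 0.0166]
orientation: [179.9, 0.1, 82.8]
contact_force: [-0.1, -0.4, -0.6]
width: 0.0852
```

```bash
python3 -m pendant '[[[0,-1,1,-2,0,0,0],[120,-1,1,-2,0,0,0],[255,-1,1,-2,0,0,0],[255,-1,1,-2,0,0,0],[255,-1,1,-2,0,0,0],[255,-1,1,-2,0,0,0],[255,-1,1,-2,0,0,0],[255,-1,1,-2,0,0,0]]]'; python3 -c "
from h import *
for i in range(3): print(robot.read_state())"
```

```text
clock: 3.93
ee_pos: [0.4794, -0.231, 0.0142]
orientation: [179.9, 0.0, 82.8]
contact_force: [-0.8, 0.4, 5.1]
width: 0.049
{'clock': 3.9333, 'q': array([-3.85169863e+01,  2.24197039e+01,  1.05787376e+02, -6.76826864e-03,
        5.17148341e+01, -1.21311301e+02]), 'joint_vel': array([ 0.08248   , -0.05982136, -0.03921576,  0.08583343,  0.00822654,
        0.01320691]), 'joint_efforts': array([ 2.81480059e-02, -4.27288020e+01, -2.43515253e+01,  8.10136576e-02,
       -3.29084191e-01, -1.50611799e-02]), 'ee_pos': array([ 0.4793883 , -0.23103473,  0.01417361]), 'orientation': array([1.79936051e+02, 4.51241245e-02, 8.27984794e+01]), 'contact_force': array([-0.77675358,  0.37650557,  5.14610252]), 'ft_torque': array([ 0.0560713 ,  0.17719558, -0.00122694]), 'width': 0.04900245484945576}
{'clock': 3.9333, 'q': array([-3.85169863e+01,  2.24197039e+01,  1.05787376e+02, -6.76826864e-03,
        5.17148341e+01, -1.21311301e+02]), 'joint_vel': array([ 0.08248   , -0.05982136, -0.03921576,  0.08583343,  0.00822654,
        0.01320691]), 'joint_efforts': array([ 2.81480059e-02, -4.27288020e+01, -2.
[... 328 characters left out ...]
, 'width': 0.04900245484945576}
{'clock': 3.9333, 'q': array([-3.85169863e+01,  2.24197039e+01,  1.05787376e+02, -6.76826864e-03,
        5.17148341e+01, -1.21311301e+02]), 'joint_vel': array([ 0.08248   , -0.05982136, -0.03921576,  0.08583343,  0.00822654,
        0.01320691]), 'joint_efforts': array([ 2.81480059e-02, -4.27288020e+01, -2.43515253e+01,  8.10136576e-02,
       -3.29084191e-01, -1.50611799e-02]), 'ee_pos': array([ 0.4793883 , -0.23103473,  0.01417361]), 'orientation': array([1.79936051e+02, 4.51241245e-02, 8.27984794e+01]), 'contact_force': array([-0.77675358,  0.37650557,  5.14610252]), 'ft_torque': array([ 0.0560713 ,  0.17719558, -0.00122694]), 'width': 0.04900245484945576}
```

```bash
python3 -m pendant '[[[255,0,0,20,0,0,0],[255,0,0,50,0,0,0],[255,-5,15,75,0,0,0],[255,-15,50,75,0,0,0.05],[255,-26,85,75,0,0,0.1],[255,-36,120,75,0,0,0.15],[255,-47,155,75,0,0,0.2],[255,-54,190,75,0,0,0.2025],[255,-56,201,60,0,0,0.2025],[255,-56,201,45,0,0,0.2025],[255,-56,201,45,0,0,0.2025],[255,-56,201,45,0,0,0.2025]]]'
python3 - <<'E'
from h import *
np.set_printoptions(precision=4,suppress=True)
s=robot.read_state(); print(s['ee_pos'],s['orientation'],s['contact_force'],s['ft_torque'])
for n in ['top','scene']:
    im,d=imaging.capture(n); np.savez(f'pics/{n}2.npz',im=im,d=d)
a=np.load('pics/top2.npz')['im'][100:250,180:330]; b=np.load('pics/scene2.npz')['im'][130:280,200:350]
cv2.imwrite('pics/t2.png',cv2.resize(a[:,:,::-1],None,fx=4,fy=4,interpolation=2)[:600]);cv2.imwrite('pics/s2.png',cv2.resize(b[:,:,::-1],None,fx=4,fy=4,interpolation=2)[:600])
E
```

```text
clock: 4.93
ee_pos: [0.4219, -0.0291, 0.0578]
orientation: [-179.9, -0.1, 94.4]
contact_force: [0.3, 0.1, -2.2]
width: 0.0489
[ 0.4219 -0.0291  0.0578] [-179.8689   -0.0533   94.4244] [ 0.3142  0.0553 -2.2168] [0.0052 0.066  0.0409]
```

View pics/s2.png

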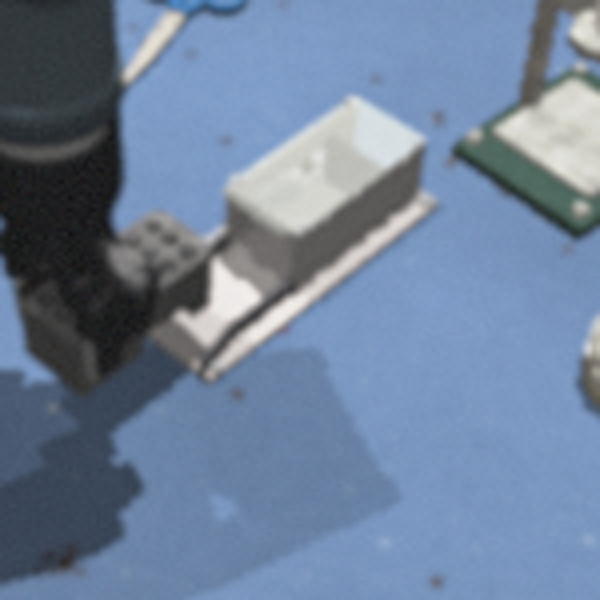

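View pics/t2.png

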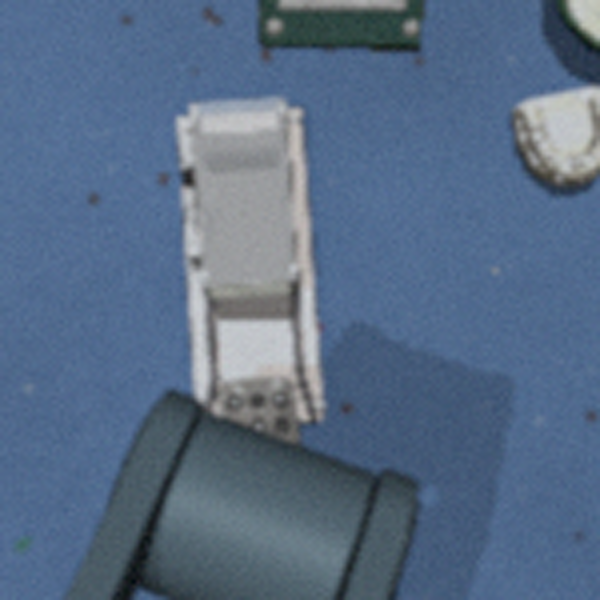

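The magazine is held level in front of the tray and its nose is over the flare. Next I'll measure its sideways offset from the hood in each camera.

Run:
```python
from h import *
np.set_printoptions(precision=4,suppress=True)
for n in ['top','scene']:
    z=np.load(f'pics/{n}2.npz'); W=cloud(n,z['d']); ok=z['d']>0
    for yaw in [4.4]:
        a=np.radians(yaw); c,s=np.cos(a),np.sin(a)
        X=(W[...,0]-.5837)*c+(W[...,1]+.0172)*s; Y=-(W[...,0]-.5837)*s+(W[...,1]+.0172)*c; Z=W[...,2]
        m=ok&(abs(Z-.0885)<.006)&(X>-.105)&(X<-.05)&(abs(Y)<.05)
        print(n,'mag z',np.median(Z[m]),'nose X',np.percentile(X[m],[97,99.5]))
        for x0 in np.arange(-.1,-.06,.01):
            k=m&(abs(X-x0-.005)<.005); y=Y[k]; print('  mag',round(x0,3),len(y),np.percentile(y,[1,99]),y.min(),y.max(),(y.min()+y.max())/2)
        h=ok&(Z>.045)&(Z<.068)&(X>-.015)&(X<.14)&(abs(Y)<.05)
        print('hood X',X[h].min(),X[h].max())
        hh=ok&(Z>.056)&(Z<.068)&(abs(Y)<.05)
        for x0 in np.arange(0,.126,.014):
            k=hh&(abs(X-x0-.007)<.007); y=Y[k]; print('  hood',round(x0,3),len(y),y.min(),y.max(),(y.min()+y.max())/2)
        g=ok&(Z>.011)&(Z<.024)&(X>-.09)&(X<-.0)&(abs(Y)<.06)
        for x0 in np.arange(-.06,-.01,.01):
            k=g&(abs(X-x0-.005)<.005); y=Y[k]; print('  guide',round(x0,3),len(y),y[y<0].mean() if (y<0).any() else None,y[y>0].mean() if (y>0).any() else None)
```

```text
top mag z 0.08883302742894891 nose X [-0.0674 -0.0663]
  mag -0.1 51 [-0.0226  0.017 ] -0.022693687609483783 0.018236836648004486 -0.0022284254807396486
  mag -0.09 79 [-0.0233  0.0256] -0.023389756089097925 0.025733128016765503 0.0011716859638337893
  mag -0.08 76 [-0.0238  0.0249] -0.02396631661879263 0.025057389784234576 0.0005455365827209731
  mag -0.07 25 [-0.0186  0.0239] -0.01920793948934154 0.024506295353515364 0.002649177932086912Traceback (most recent call last):
  File "<stdin>", line 11, in <module>
    return _quantile_unchecked(
        a, q, axis, out, overwrite_input, method, keepdims, weights)
    return _ureduce(a,
                    func=_quantile_ureduce_func,
    ...<5 lines>...
                    overwrite_input=overwrite_input,
                    method=method)
    r = func(a, **kwargs)
    result = _quantile(arr,
                       quantiles=q,
    ...<2 lines>...
                       out=out,
                       weights=wgt)
    slices_having_nans = np.isnan(arr[-1, ...])
                                  ~~~^^^^^^^^^
IndexError: index -1 is out of bounds for axis 0 with size 0
```

```bash
cat > m.py <<'E'
from h import *
def meas(tag,ztop,x1,x2):
  for n in ['top','scene']:
    z=np.load(f'pics/{n}{tag}.npz'); W=cloud(n,z['d']); ok=z['d']>0
    a=np.radians(4.4); c,s=np.cos(a),np.sin(a)
    X=(W[...,0]-.5837)*c+(W[...,1]+.0172)*s; Y=-(W[...,0]-.5837)*s+(W[...,1]+.0172)*c; Z=W[...,2]
    def sl(name,m,x0,w):
        k=m&(abs(X-x0-w/2)<w/2); y=Y[k]*1000
        if len(y)>8: print('  ',n,name,round(x0,3),len(y),np.round([y.min(),y.max(),(y.min()+y.max())/2],1))
    m=ok&(abs(Z-ztop)<.006)&(X>x1)&(X<x2)&(abs(Y)<.05)
    if m.any(): print(n,'mag z',np.median(Z[m]),'nose X',np.percentile(X[m],[97,99.5]))
    for x0 in np.arange(x1,x2,.01): sl('mag',m,x0,.01)
    h=ok&(Z>.045)&(Z<.068)&(X>-.015)&(X<.14)&(abs(Y)<.05); print(n,'hood X',X[h].min(),X[h].max())
    hh=ok&(Z>.056)&(Z<.068)&(abs(Y)<.05)
    for x0 in np.arange(0,.126,.014): sl('hood',hh,x0,.014)
    g=ok&(Z>.011)&(Z<.024)&(X>-.09)&(X<0)&(abs(Y)<.06)
    for x0 in np.arange(-.06,-.01,.01):
        k=g&(abs(X-x0-.005)<.005); y=Y[k]*1000
        if (y>0).any() and (y<0).any(): print('  ',n,'guide',round(x0,3),len(y),np.round([y[y<0].mean(),y[y>0].mean()],1))
E
python3 -c "
from m import *
meas('2',.0885,-.105,-.05)"
```

```text
top mag z 0.08883302742894891 nose X [-0.0674323  -0.06629072]
   top mag -0.105 35 [-22.3   5.9  -8.2]
   top mag -0.095 72 [-23.1  25.7   1.3]
   top mag -0.085 78 [-23.8  25.4   0.8]
   top mag -0.075 62 [-24.   24.9   0.5]
top hood X -0.009629318615704461 0.12515517291098252
   top hood 0.0 118 [-30.3  31.6   0.7]
   top hood 0.014 114 [-30.9  33.    1. ]
   top hood 0.028 118 [-29.7  32.6   1.4]
   top hood 0.042 114 [-30.7  31.8   0.5]
   top hood 0.056 115 [-30.9  32.8   0.9]
   top hood 0.07 113 [-30.   32.6   1.3]
   top hood 0.084 111 [-31.   31.6   0.3]
   top hood 0.098 109 [-29.3  32.7   1.7]
   top hood 0.112 111 [-30.2  32.6   1.2]
   top guide -0.06 15 [-26.4  32.2]
   top guide -0.05 18 [-23.6  26. ]
   top guide -0.04 14 [-28.5  29.5]
   top guide -0.03 15 [-29.3  30.6]
   top guide -0.02 13 [-28.   30.4]
scene mag z 0.08898399153926952 nose X [-0.06571711 -0.06469353]
   scene mag -0.105 56 [-27.2  24.3  -1.5]
   scene mag -0.095 73 [-26.9  23.6  -1.7]
   scene mag -0.085 73 [-26.6  24.5  -1.1]
   scene mag -0.075 59 [-25.8  23.6  -1.1]
scene hood X -0.01092679720299645 0.12633550571258761
   scene hood 0.0 104 [-32.   31.9  -0.1]
   scene hood 0.014 90 [-32.4  31.6  -0.4]
   scene hood 0.028 90 [-32.9  31.8  -0.5]
   scene hood 0.042 94 [-32.8  31.   -0.9]
   scene hood 0.056 96 [-33.5  30.9  -1.3]
   scene hood 0.07 83 [-32.1  31.4  -0.4]
   scene hood 0.084 84 [-33.1  30.6  -1.3]
   scene hood 0.098 87 [-33.3  30.3  -1.5]
   scene hood 0.112 80 [-33.   30.9  -1.1]
   scene guide -0.02 17 [-30.6  28. ]
```

The magazine and hood are aligned within about 0.5 mm in both cameras. Lowering now, then sliding in.

```bash
python3 -m pendant '[[[255,0,0,-15,0,0,0],[255,0,0,-28,0,0,0],[255,0,0,-36,0,0,0],[255,0,0,-36,0,0,0],[255,0,0,-36,0,0,0]]]'; python3 -m pendant '[[[255,10,0.8,0,0,0,0],[255,20,1.5,0,0,0,0],[255,30,2.3,0,0,0,0],[255,40,3.1,0,0,0,0],[255,40,3.1,0,0,0,0]]]'
```

```text
clock: 5.45
ee_pos: [0.4229, -0.0299, 0.0225]
orientation: [-180.0, -0.0, 94.4]
contact_force: [-0.4, -0.4, -2.1]
width: 0.0491
clock: 5.87
ee_pos: [0.4662, -0.0269, 0.0232]
orientation: [179.8, 0.1, 94.4]
contact_force: [0.1, 0.2, -2.0]
width: 0.049
```

```bash
python3 -c "
from h import *
s=robot.read_state(); print(s['ee_pos'],s['orientation'],s['contact_force'],s['ft_torque'])
for n in ['top','scene']:
    im,d=imaging.capture(n); np.savez(f'pics/{n}3.npz',im=im,d=d)
a=np.load('pics/top3.npz')['im'][100:250,180:330]; b=np.load('pics/scene3.npz')['im'][130:280,200:350]
cv2.imwrite('pics/c3.png',np.hstack([cv2.resize(x[:,:,::-1],(400,400),interpolation=2) for x in (a,b)]))
from m import *
meas('3',.053,-.055,-.01)
"
```

```text
[ 0.46621527 -0.02686943  0.023198  ] [1.79797865e+02 7.13229530e-02 9.44196607e+01] [ 0.0914948   0.24992897 -1.97332363] [-0.01111173  0.07773162 -0.0627665 ]
top mag z 0.054520109136772354 nose X [-0.02254255 -0.02224881]
   top mag -0.045 41 [-24.2  13.1  -5.6]
   top mag -0.035 64 [-24.6  23.3  -0.7]
   top mag -0.025 19 [-22.4  20.3  -1. ]
top hood X -0.009913225439966998 0.12561202220655562
   top hood 0.0 124 [-30.3  31.8   0.8]
   top hood 0.014 119 [-30.9  32.7   0.9]
   top hood 0.028 121 [-29.6  32.6   1.5]
   top hood 0.042 123 [-30.5  31.7   0.6]
   top hood 0.056 115 [-30.9  32.7   0.9]
   top hood 0.07 122 [-29.8  32.5   1.3]
   top hood 0.084 113 [-30.9  31.7   0.4]
   top hood 0.098 111 [-29.3  32.8   1.8]
   top hood 0.112 103 [-30.3  32.4   1. ]
   top guide -0.03 11 [-29.3  30.9]
   top guide -0.02 12 [-28.   30.9]
scene mag z 0.05326144319397789 nose X [-0.02435111 -0.02239452]
   scene mag -0.055 60 [-26.1  23.2  -1.5]
   scene mag -0.045 66 [-27.3  24.2  -1.5]
   scene mag -0.035 58 [-26.3  22.8  -1.7]
   scene mag -0.025 12 [-15.7  21.7   3. ]
scene hood X -0.00977497939070978 0.12718174339924854
   scene hood 0.0 95 [-33.1  32.4  -0.4]
   scene hood 0.014 100 [-32.3  32.3  -0. ]
   scene hood 0.028 90 [-31.9  30.6  -0.6]
   scene hood 0.042 98 [-33.1  30.9  -1.1]
   scene hood 0.056 88 [-32.6  31.5  -0.6]
   scene hood 0.07 90 [-33.2  31.8  -0.7]
   scene hood 0.084 82 [-32.  30.  -1.]
   scene hood 0.098 86 [-32.8  31.5  -0.6]
   scene hood 0.112 77 [-33.2  31.2  -1. ]
```

View pics/c3.png

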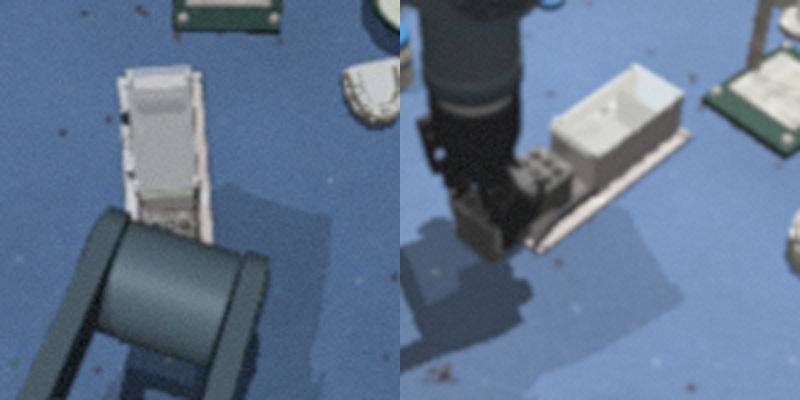

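The magazine sits about 1 mm to the right of the hood axis and 2.5 mm above the floor. I'll correct by y +1 and z -2, then enter slowly.

```bash
python3 -m pendant '[[[255,0,1,-2,0,0,0],[255,4,1.3,-2,0,0,0],[255,8,1.6,-2,0,0,0],[255,12,1.9,-2,0,0,0],[255,16,2.2,-2,0,0,0],[255,20,2.5,-2,0,0,0],[255,24,2.8,-2,0,0,0],[255,28,3.1,-2,0,0,0],[255,28,3.1,-2,0,0,0]]]'; python3 -m pendant '[[[255,4,0.3,0,0,0,0],[255,8,0.6,0,0,0,0],[255,12,0.9,0,0,0,0],[255,12,0.9,0,0,0,0]]]'
```

```text
clock: 6.72
ee_pos: [0.492, -0.0234, 0.0203]
orientation: [179.9, 0.0, 94.4]
contact_force: [-0.3, 0.0, -2.0]
width: 0.0498
clock: 7.05
ee_pos: [0.5039, -0.0225, 0.0203]
orientation: [179.9, 0.0, 94.4]
contact_force: [0.6, -0.5, -2.3]
width: 0.0492
```

```bash
python3 -m pendant '[[[255,5,0.4,0,0,0,0],[255,10,0.8,0,0,0,0],[255,15,1.2,0,0,0,0],[255,20,1.5,0,0,0,0],[255,20,1.5,0,0,0,0]]]'; python3 -m pendant '[[[255,5,0.4,0,0,0,0],[255,10,0.8,0,0,0,0],[255,15,1.2,0,0,0,0],[255,18,1.4,0,0,0,0],[255,18,1.4,0,0,0,0]]]'; python3 -c "
from h import *
s=robot.read_state(); print(s['ee_pos'],s['orientation'],s['contact_force'],s['ft_torque'])
for n in ['top','scene']:
    im,d=imaging.capture(n); np.savez(f'pics/{n}4.npz',im=im,d=d)
a=np.load('pics/top4.npz')['im'][100:220,190:310]; b=np.load('pics/scene4.npz')['im'][130:250,220:340]
cv2.imwrite('pics/c4.png',np.hstack([cv2.resize(x[:,:,::-1],(400,400),interpolation=2) for x in (a,b)]))
"
```

```text
clock: 7.47
ee_pos: [0.5241, -0.0211, 0.0204]
orientation: [179.9, 0.0, 94.4]
contact_force: [0.2, -0.7, -2.6]
width: 0.0492
clock: 7.88
ee_pos: [0.5409, -0.0197, 0.0202]
orientation: [-179.9, 0.0, 94.4]
contact_force: [-3.7, -1.2, 3.7]
width: 0.0494
[ 0.54093431 -0.01973775  0.02022831] [-1.79945925e+02  1.18610154e-02  9.44039844e+01] [-3.69375696 -1.19735931  3.71293747] [-0.3266524  0.4800756 -0.1312087]
```

View pics/c4.png

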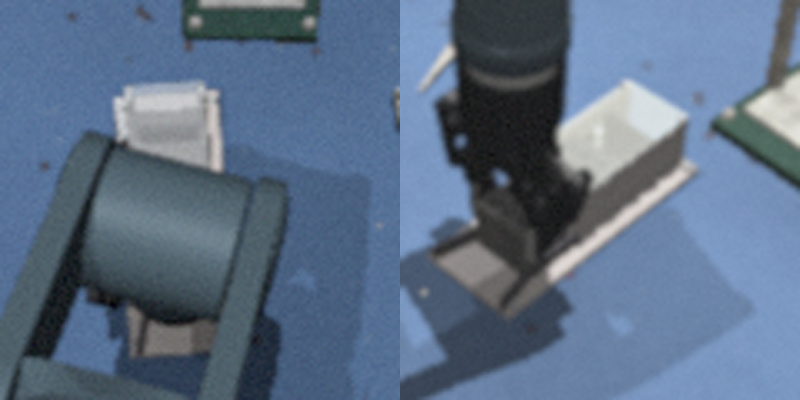

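```bash
python3 -m pendant '[[[200,0,0,0,0,0,0],[100,0,0,0,0,0,0],[0,0,0,0,0,0,0],[0,0,0,0,0,0,0],[0,0,0,0,0,0,0],[0,0,0,0,0,0,0],[0,0,0,0,0,0,0]]]'
```

```text
clock: 8.57
ee_pos: [0.541, -0.0195, 0.0203]
orientation: [180.0, -0.0, 94.4]
contact_force: [-0.8, -0.7, -1.3]
width: 0.0851
```

```bash
python3 -m pendant '[[[0,0,0,25,0,0,0],[0,0,0,50,0,0,0],[0,0,0,80,0,0,0],[0,-30,-2.3,90,0,0,0],[0,-60,-4.6,90,0,0,0],[255,-60,-4.6,90,0.009,-0.116,0],[255,-60,-4.6,90,0.018,-0.232,0],[255,-60,-4.6,90,0.027,-0.349,0],[255,-60,-4.6,90,0.027,-0.349,0],[255,-60,-4.6,90,0.027,-0.349,0],[255,-60,-4.6,90,0.027,-0.349,0]]]'; python3 -c "
from h import *
s=robot.read_state(); print(s['ee_pos'],s['orientation'],s['contact_force'],s['ft_torque'])
for n in ['top','scene']:
    im,d=imaging.capture(n); np.savez(f'pics/{n}5.npz',im=im,d=d)
a=np.load('pics/top5.npz')['im'][100:220,190:310]; b=np.load('pics/scene5.npz')['im'][130:250,220:340]
cv2.imwrite('pics/c5.png',np.hstack([cv2.resize(x[:,:,::-1],(400,400),interpolation=2) for x in (a,b)]))
from m import *
meas('5',.051,-.07,-.005)
"
```

```text
clock: 9.48
ee_pos: [0.4823, -0.025, 0.1117]
orientation: [159.9, 0.1, 94.4]
contact_force: [1.1, -0.2, 0.4]
width: 0.0123
[ 0.48233283 -0.02500576  0.11165564] [1.59937541e+02 5.11103117e-02 9.43557349e+01] [ 1.07917246 -0.22602421  0.36863995] [-0.03707529  0.11601428 -0.0192841 ]
top mag z 0.05163011932594676 nose X [-0.01026414 -0.00879202]
   top mag -0.06 57 [-23.1  25.3   1.1]
   top mag -0.05 68 [-23.7  24.7   0.5]
   top mag -0.04 71 [-24.5  26.8   1.1]
   top mag -0.03 71 [-22.5  26.1   1.8]
   top mag -0.02 72 [-23.4  25.5   1.1]
   top mag -0.01 9 [-12.7  24.9   6.1]
top hood X -0.014863825120315692 0.12574003056846295
   top hood 0.0 122 [-30.3  31.6   0.7]
   top hood 0.014 109 [-30.9  32.9   1. ]
   top hood 0.028 114 [-29.8  32.6   1.4]
   top hood 0.042 116 [-30.8  31.7   0.4]
   top hood 0.056 113 [-31.   32.7   0.9]
   top hood 0.07 119 [-30.1  32.6   1.3]
   top hood 0.084 118 [-31.   31.7   0.3]
   top hood 0.098 112 [-29.3  32.8   1.8]
   top hood 0.112 102 [-30.3  32.4   1. ]
   top guide -0.06 17 [-18.4  30.8]
   top guide -0.05 15 [-29.6  30.2]
   top guide -
[... 188 characters left out ...]
 24.6  -0.4]
   scene mag -0.05 61 [-25.4  25.6   0.1]
   scene mag -0.04 64 [-26.7  24.7  -1. ]
   scene mag -0.03 61 [-26.1  23.2  -1.5]
   scene mag -0.02 60 [-26.   24.7  -0.6]
   scene mag -0.01 30 [-27.7  22.3  -2.7]
scene hood X -0.014755764449966013 0.12684442170975357
   scene hood 0.0 104 [-33.4  31.6  -0.9]
   scene hood 0.014 95 [-32.7  30.5  -1.1]
   scene hood 0.028 92 [-32.3  29.9  -1.2]
   scene hood 0.042 94 [-32.3  30.7  -0.8]
   scene hood 0.056 90 [-33.1  30.6  -1.3]
   scene hood 0.07 90 [-34.7  30.8  -1.9]
   scene hood 0.084 83 [-32.6  30.3  -1.2]
   scene hood 0.098 80 [-32.   31.6  -0.2]
   scene hood 0.112 81 [-32.4  30.2  -1.1]
   scene guide -0.06 70 [-19.8  15.7]
```

View pics/c5.png

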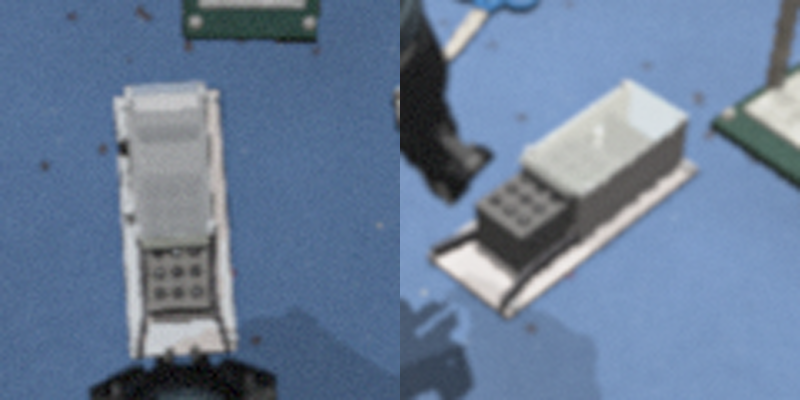

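The magazine lies flat in the channel, squarely under the hood, with its tail about 57 mm outside. The fingers are tilted tips-forward and closing. I'll lower behind the tail.

```bash
python3 -m pendant '[[[255,0,0,-30,0,0,0],[255,0,0,-60,0,0,0],[255,0,0,-82,0,0,0],[255,0,0,-89,0,0,0],[255,0,0,-89,0,0,0],[255,0,0,-89,0,0,0]]]'; python3 -m pendant '[[[255,5,0.4,0,0,0,0],[255,10,0.8,0,0,0,0],[255,15,1.2,0,0,0,0],[255,20,1.5,0,0,0,0],[255,20,1.5,0,0,0,0]]]'
```

```text
clock: 10.08
ee_pos: [0.4819, -0.0243, 0.0217]
orientation: [160.0, -0.0, 94.4]
contact_force: [0.1, 0.1, 0.7]
width: -0.0003
clock: 10.5
ee_pos: [0.5028, -0.0231, 0.0224]
orientation: [159.8, 0.1, 94.4]
contact_force: [0.2, 0.3, -0.6]
width: -0.0001
```

```bash
python3 -m pendant '[[[255,3,0.2,0,0,0,0],[255,6,0.5,0,0,0,0],[255,9,0.7,0,0,0,0],[255,12,0.9,0,0,0,0],[255,12,0.9,0,0,0,0]]]'; python3 -m pendant '[[[255,2,0.2,0,0,0,0],[255,4,0.3,0,0,0,0],[255,6,0.5,0,0,0,0],[255,6,0.5,0,0,0,0]]]';  python3 -m pendant '[[[255,2,0.2,0,0,0,0],[255,4,0.3,0,0,0,0],[255,4,0.3,0,0,0,0]]]'
```

```text
clock: 10.92
ee_pos: [0.5135, -0.0219, 0.0214]
orientation: [159.9, 0.0, 94.4]
contact_force: [0.2, -0.5, -0.3]
width: -0.0003
clock: 11.25
ee_pos: [0.5185, -0.0211, 0.021]
orientation: [160.0, -0.0, 94.4]
contact_force: [-2.4, 0.0, 2.4]
width: 0.0001
clock: 11.5
ee_pos: [0.5219, -0.0206, 0.0209]
orientation: [160.1, -0.1, 94.4]
contact_force: [-6.9, -1.4, 5.2]
width: -0.0
```

```bash
for i in 1; do python3 -m pendant '[[[255,1,0.1,0,0,0,0],[255,2,0.2,0,0,0,0],[255,2,0.2,0,0,0,0]]]'; python3 -m pendant '[[[255,1,0.1,0,0,0,0],[255,2,0.2,0,0,0,0],[255,2,0.2,0,0,0,0]]]'; python3 -m pendant '[[[255,1,0.1,0,0,0,0],[255,2,0.2,0,0,0,0],[255,2,0.2,0,0,0,0]]]'; done
```

```text
clock: 11.75
ee_pos: [0.5236, -0.0203, 0.0207]
orientation: [160.1, -0.1, 94.4]
contact_force: [-7.4, -0.7, 3.2]
width: -0.0001
clock: 12.0
ee_pos: [0.5254, -0.0201, 0.0206]
orientation: [160.1, -0.1, 94.4]
contact_force: [-7.9, -1.2, 5.4]
width: -0.0002
clock: 12.25
ee_pos: [0.5275, -0.0199, 0.0207]
orientation: [160.1, -0.1, 94.4]
contact_force: [-8.7, -0.7, 4.8]
width: 0.0002
```

```bash
python3 -m pendant '[[[255,1,0.1,0,0,0,0],[255,2,0.2,0,0,0,0],[255,3,0.2,0,0,0,0],[255,4,0.3,0,0,0,0],[255,4,0.3,0,0,0,0]]]'; python3 -m pendant '[[[255,1,0.1,0,0,0,0],[255,2,0.2,0,0,0,0],[255,2,0.2,0,0,0,0]]]'; python3 -m pendant '[[[255,1,0.1,0,0,0,0],[255,2,0.2,0,0,0,0],[255,2,0.2,0,0,0,0]]]'
```

```text
clock: 12.67
ee_pos: [0.5316, -0.0195, 0.0207]
orientation: [160.1, -0.1, 94.4]
contact_force: [-6.4, 0.1, 4.5]
width: 0.0003
clock: 12.92
ee_pos: [0.5335, -0.0194, 0.0207]
orientation: [160.1, -0.1, 94.4]
contact_force: [-7.3, -0.5, 5.0]
width: -0.0004
clock: 13.17
ee_pos: [0.5356, -0.0192, 0.0207]
orientation: [160.1, -0.1, 94.4]
contact_force: [-7.3, -0.3, 4.7]
width: 0.0003
```

Run:
```python
from h import *
s=robot.read_state(); print(s['ee_pos'])
for n in ['top','scene']:
    im,d=imaging.capture(n); np.savez(f'pics/{n}6.npz',im=im,d=d)
a=np.load('pics/top6.npz')['im'][110:210,200:300]; b=np.load('pics/scene6.npz')['im'][140:240,230:330]
cv2.imwrite('pics/c6.png',np.hstack([cv2.resize(x[:,:,::-1],(400,400),interpolation=2) for x in (a,b)]))
```

```text
[ 0.53555386 -0.01919344  0.02067358]
```

View pics/c6.png

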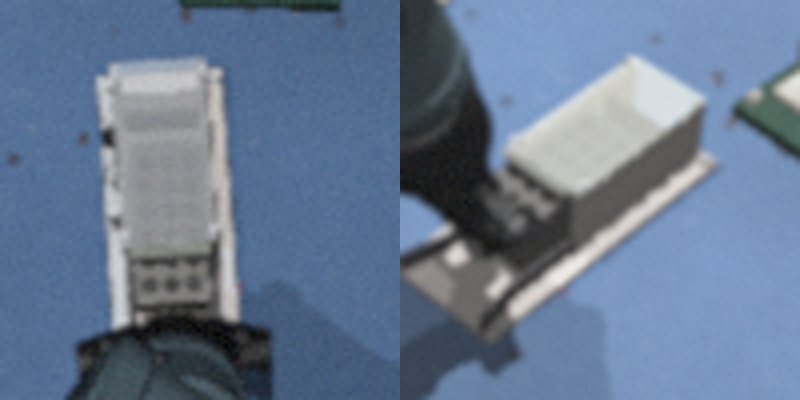

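```bash
python3 -m pendant '[[[255,1,0.1,0,0,0,0],[255,2,0.2,0,0,0,0],[255,3,0.2,0,0,0,0],[255,4,0.3,0,0,0,0],[255,4,0.3,0,0,0,0]]]'; python3 -m pendant '[[[255,1,0.1,0,0,0,0],[255,2,0.2,0,0,0,0],[255,2,0.2,0,0,0,0]]]'; python3 -m pendant '[[[255,1,0.1,0,0,0,0],[255,2,0.2,0,0,0,0],[255,2,0.2,0,0,0,0]]]'
```

```text
clock: 13.68
ee_pos: [0.5396, -0.0189, 0.0207]
orientation: [160.1, -0.1, 94.4]
contact_force: [-6.1, -0.9, 3.8]
width: 0.0001
clock: 13.93
ee_pos: [0.5416, -0.0187, 0.0207]
orientation: [160.1, -0.1, 94.4]
contact_force: [-7.1, -1.0, 4.2]
width: 0.0
clock: 14.18
ee_pos: [0.5437, -0.0186, 0.0207]
orientation: [160.1, -0.1, 94.4]
contact_force: [-5.9, -0.3, 3.3]
width: 0.0002
```

```bash
python3 -m pendant '[[[255,1,0.1,0,0,0,0],[255,1,0.1,0,0,0,0]]]'; python3 -m pendant '[[[255,1,0.1,0,0,0,0],[255,1,0.1,0,0,0,0]]]'; python3 -m pendant '[[[255,1,0.1,0,0,0,0],[255,1,0.1,0,0,0,0]]]'; python3 -m pendant '[[[255,1,0.1,0,0,0,0],[255,1,0.1,0,0,0,0]]]'
```

```text
clock: 14.35
ee_pos: [0.5447, -0.0185, 0.0207]
orientation: [160.1, -0.1, 94.4]
contact_force: [-5.5, -0.4, 2.7]
width: 0.0002
clock: 14.52
ee_pos: [0.5457, -0.0184, 0.0207]
orientation: [160.1, -0.1, 94.4]
contact_force: [-4.3, -0.3, 3.3]
width: 0.0002
clock: 14.68
ee_pos: [0.5471, -0.0184, 0.0209]
orientation: [160.0, -0.0, 94.4]
contact_force: [-2.0, 0.1, -0.7]
width: 0.0001
clock: 14.85
ee_pos: [0.5489, -0.0185, 0.0212]
orientation: [159.9, -0.0, 94.4]
contact_force: [-0.6, -0.5, -1.7]
width: -0.0002
```

Force fell to about 0 near TCP x = 0.547, which looks like the click. I'll look before pushing further.

Run:
```python
from h import *
for n in ['top','scene']:
    im,d=imaging.capture(n); np.savez(f'pics/{n}7.npz',im=im,d=d)
A=[]
for k in (5,6,7):
    a=np.load(f'pics/top{k}.npz')['im'][115:185,210:265]
    A.append(cv2.resize(a[:,:,::-1],(265,337*1),interpolation=2))
cv2.imwrite('pics/c7.png',np.hstack(A))
b=np.load('pics/scene7.npz')['im'][140:240,230:330]
cv2.imwrite('pics/s7.png',cv2.resize(b[:,:,::-1],(500,500),interpolation=2))
from m import *
for k in '67': 
  z=np.load(f'pics/scene{k}.npz'); W=cloud('scene',z['d']);a=np.radians(4.4);c,s=np.cos(a),np.sin(a)
  for n in ['top','scene']:
    z=np.load(f'pics/{n}{k}.npz'); W=cloud(n,z['d'])
    X=(W[...,0]-.5837)*c+(W[...,1]+.0172)*s; Y=-(W[...,0]-.5837)*s+(W[...,1]+.0172)*c; Z=W[...,2]
    m=(abs(Z-.051)<.004)&(abs(abs(Y)-.019)<.006)&(X<-.009)&(X>-.07); print(k,n,m.sum(),np.percentile(X[m],[0,2,5]) if m.any() else '')
```

```text
6 top 94 [-0.03999795 -0.03970497 -0.03759055]
6 scene 39 [-0.03268214 -0.02989688 -0.02624335]
7 top 49 [-0.02617202 -0.02588836 -0.02434144]
7 scene 3 [-0.01554693 -0.01535616 -0.01507001]
```

View pics/c7.png

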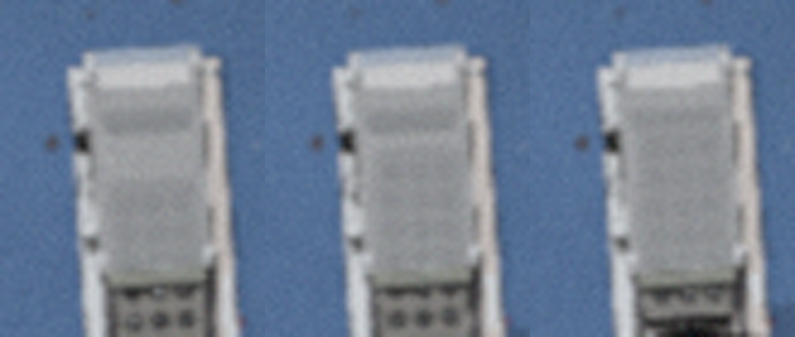

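View pics/s7.png

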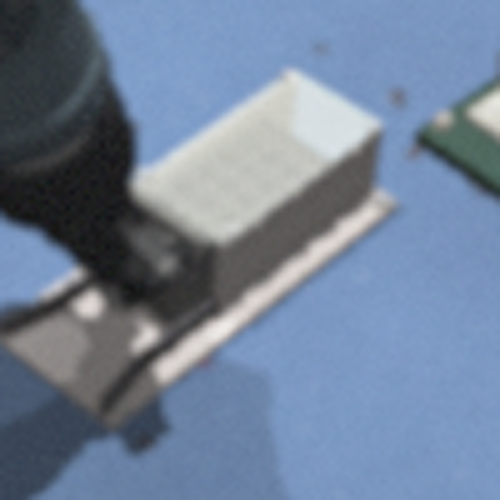

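The tail is at about -26 mm, so the nose is about 84 mm in. That fits a click if the stop is at about 88 mm. I'll continue gently until the stop makes itself felt.

```bash
python3 -m pendant '[[[255,1,0.1,0,0,0,0],[255,1,0.1,0,0,0,0]]]'; python3 -m pendant '[[[255,1,0.1,0,0,0,0],[255,1,0.1,0,0,0,0]]]'
```

```text
clock: 15.12
ee_pos: [0.55, -0.0185, 0.0213]
orientation: [159.9, -0.0, 94.4]
contact_force: [-0.2, 0.3, -1.4]
width: 0.0003
clock: 15.28
ee_pos: [0.551, -0.0184, 0.0213]
orientation: [159.9, -0.0, 94.4]
contact_force: [-0.5, -0.4, -0.7]
width: -0.0001
```

```bash
python3 -m pendant '[[[255,0.5,0,0,0,0,0],[255,0.5,0,0,0,0,0]]]'; python3 -m pendant '[[[255,0.5,0,0,0,0,0],[255,0.5,0,0,0,0,0]]]'
```

```text
clock: 15.45
ee_pos: [0.5514, -0.0184, 0.0213]
orientation: [159.9, -0.0, 94.4]
contact_force: [-1.4, -0.2, -1.1]
width: 0.0001
clock: 15.62
ee_pos: [0.5518, -0.0183, 0.0213]
orientation: [159.9, -0.0, 94.4]
contact_force: [-1.5, -0.6, 0.8]
width: -0.0001
```

```bash
for k in 1; do python3 -m pendant '[[[255,0.5,0,0,0,0,0],[255,0.5,0,0,0,0,0]]]'; python3 -m pendant '[[[255,0.5,0,0,0,0,0],[255,0.5,0,0,0,0,0]]]'; done
```

```text
clock: 15.78
ee_pos: [0.552, -0.0183, 0.0212]
orientation: [160.0, -0.0, 94.4]
contact_force: [-4.2, -1.0, 2.3]
width: -0.0
clock: 15.95
ee_pos: [0.5521, -0.0183, 0.0211]
orientation: [160.0, -0.0, 94.4]
contact_force: [-8.5, -2.0, 4.4]
width: -0.0005
```

```bash
for k in 1; do python3 -m pendant '[[[255,0.5,0,0,0,0,0],[255,0.5,0,0,0,0,0]]]'; python3 -m pendant '[[[255,0.5,0,0,0,0,0],[255,0.5,0,0,0,0,0]]]'; done
```

```text
clock: 16.12
ee_pos: [0.5522, -0.0183, 0.021]
orientation: [160.1, -0.0, 94.4]
contact_force: [-11.0, -2.7, 8.2]
width: -0.0001
clock: 16.28
ee_pos: [0.5523, -0.0182, 0.0209]
orientation: [160.1, -0.0, 94.4]
contact_force: [-14.7, -2.8, 10.8]
width: 0.0002
```

```bash
python3 -m pendant '[[[255,0.5,0,0,0,0,0],[255,0.5,0,0,0,0,0]]]'; python3 -m pendant '[[[255,0.5,0,0,0,0,0],[255,0.5,0,0,0,0,0]]]';python3 -c "
from h import *
im,d=imaging.capture('top'); np.savez('pics/top8.npz',im=im,d=d)"
```

```text
clock: 16.45
ee_pos: [0.5524, -0.0182, 0.0208]
orientation: [160.2, -0.1, 94.4]
contact_force: [-17.1, -4.0, 13.5]
width: -0.0001
clock: 16.62
ee_pos: [0.5524, -0.0181, 0.0206]
orientation: [160.2, -0.1, 94.5]
contact_force: [-19.0, -3.2, 13.9]
width: 0.0
```

The magazine has been stalled at TCP x = 0.5523 as force rose to 19 N, so this is the stop. The force drop came 5 mm before it, within the stated 2–6 mm. Backing off.

```bash
python3 -m pendant '[[[255,-5,-0.4,0,0,0,0],[255,-25,-2,0,0,0,0],[255,-50,-4,0,0,0,0],[255,-70,-5.5,20,0,0,0],[255,-80,-6,60,0,0,0],[255,-90,-7,100,0,0,0],[255,-90,-7,130,0,0,0],[255,-90,-7,130,0,0,0],[255,-90,-7,130,0,0,0]]]'
python3 - <<'E'
from h import *
s=robot.read_state(); print(s['ee_pos'],s['contact_force'])
for n in ['top','scene']:
    im,d=imaging.capture(n); np.savez(f'pics/{n}9.npz',im=im,d=d)
    for l in ['magazine','catch','plaster_cast','squat_jar']:
        print(n,l,[(np.round(r['centre'],4),round(r['conf'],2)) for r in imaging.spot_in(n,l)])
a=np.load('pics/top9.npz')['im'][115:190,205:280]; b=np.load('pics/scene9.npz')['im'][140:240,230:330]
cv2.imwrite('pics/c9.png',np.hstack([cv2.resize(x[:,:,::-1],(400,400),interpolation=2) for x in (a,b)]))
a=np.radians(4.4);c,s=np.cos(a),np.sin(a)
for k in '5789':
    z=np.load(f'pics/top{k}.npz'); W=cloud('top',z['d'])
    X=(W[...,0]-.5837)*c+(W[...,1]+.0172)*s; Y=-(W[...,0]-.5837)*s+(W[...,1]+.0172)*c; Z=W[...,2]
    m=(abs(Z-.051)<.004)&(abs(abs(Y)-.019)<.006)&(X<-.005)&(X>-.07); print(k,m.sum(),np.sort(X[m])[:6])
E
```

```text
clock: 17.42
ee_pos: [0.4671, -0.0264, 0.1545]
orientation: [159.5, 0.2, 94.4]
contact_force: [-0.1, 0.9, -1.1]
width: -0.0
[ 0.46712799 -0.02638891  0.15449371] [-0.05179396  0.89111823 -1.09957744]
top magazine [(array([ 0.3816, -0.343 ,  0.0467]), 0.96), (array([ 0.5355, -0.3625,  0.0427]), 0.8), (array([ 0.5679, -0.0213,  0.05  ]), 0.7)]
top catch []
top plaster_cast [(array([ 0.6927, -0.2337,  0.0317]), 0.89)]
top squat_jar [(array([0.5357, 0.2224, 0.0625]), 0.65)]
scene magazine [(array([ 0.3826, -0.3557,  0.0426]), 0.92), (array([ 0.5202, -0.3703,  0.0455]), 0.72), (array([ 0.5644, -0.023 ,  0.0443]), 0.67)]
scene catch []
scene plaster_cast [(array([ 0.6832, -0.249 ,  0.0346]), 0.71)]
scene squat_jar [(array([0.5206, 0.2136, 0.0173]), 0.39), (array([ 0.5639, -0.0317,  0.0465]), 0.28)]
5 151 [-0.05675997 -0.05625033 -0.05623877 -0.05620179 -0.05608359 -0.05576072]
7 49 [-0.02617202 -0.02587654 -0.02439675 -0.02425848 -0.02418895 -0.02417302]
8 40 [-0.02335143 -0.02163867 -0.02162782 -0.02158111 -0.02114421 -0.02106482]
9 39 [-0.02163649 -0.02160042 -0.0215077  -0.02142173 -0.02131882 -0.02111666]
```

View pics/c9.png

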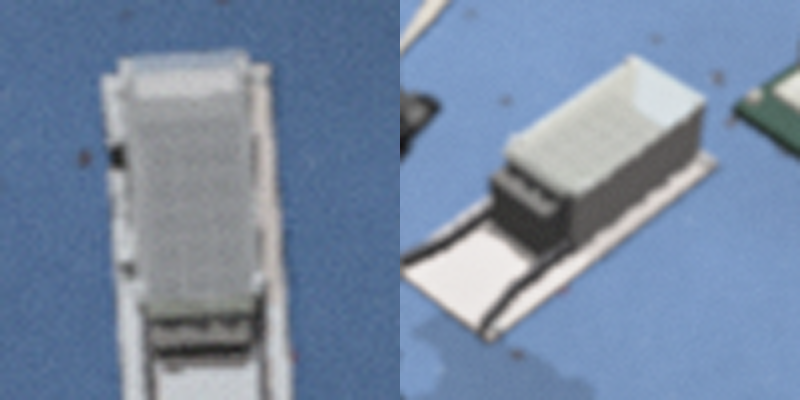

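```bash
python3 -c "
from workcell import robot
s=robot.read_state(); print(s['clock'],s['contact_force'],s['joint_vel']); print(robot.finish_job())"
```

```text
17.9167 [ 0.73469733 -0.2889266   0.87391371] [-0.04061176 -0.41659369 -0.19663287 -0.13464308  0.04316335  0.04938966]
the job is handed in; nothing more can be done
None
```

The grey magazine is in the dock, pressed to the stop and released, and I believe it is latched. I handed the job in at 17.9 s of the 61 s allowed.

I gripped it by its tail block, aligned it with the hood to within about 1 mm, and slid it in until the nose was about 53 mm past the mouth. Then I let go and pushed the tail face with the closed, tilted fingers.

**Checks:**
- **Latch:** the resistance was 6–9 N while passing the catch. It fell to almost zero about 5 mm before the stop, within the 2–6 mm you gave for the click. The pawl was too small to see, the networks never reported the catch, and I did no pull test, so the latch is inferred from force and depth.
- **Stop:** at the stop the fingers stalled. I pressed to about 19 N along the slide (23 N in all), well under the 60 N limit.
- **Final position:** after I backed off, the tail stood about 21.6 mm outside the mouth and did not spring back. That puts the nose about 88 mm in, at the shallow end of the stated range.
- **Bystanders:** the plaster cast read within about 4 mm of its starting position in both cameras. The squat jar read within 1 mm in the top camera. The scene camera gave a weak jar reading (confidence 0.39) about 9 mm off in plan and too low. I set that one aside because the top camera disagreed and the arm stayed clear of the jar.
- **Robot at hand-in:** it was clear of everything, with about 1 N reading at the wrist.

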